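Drift a stuck bearing sleeve out of a rotary evaporator's bearing block

TASK

Take the flat-bladed drift out of the tool rack and, working gently, feel with its blade for the slot in the turned retainer plate on top of the bearing block; then push the stuck white sleeve down and out of the bore so that it drops into the catch tray. Hang the drift back upright in a slot of the rack and leave the round punch, the amber bottle and the beaker where they are.

Things in the scene. Friction and masses are not known exactly. Their poses are not given: they have to be found in the camera images.
- fixture: Aluminium bearing block 56 x 110 x 36 mm (x, y, z) on two cheeks in a grey open catch tray 140 x 120 mm, walls 18 mm high, floor 4 mm thick; all fixed. Origin: centre of the tray's underside, on the table; z up. A vertical bore, diameter 33 mm, lies on this origin's z axis, z = 50 to 86 mm. More than 35 N of the drift against block or plate spoils them.
- mouth (a point): Centre of the top of the steel retainer plate (46 x 38 x 6 mm, on springs that give 1 mm per 15 N, 2 mm at most), on the bore axis, 94 mm above the table; axes as the fixture. A through slot, 32 x 13 mm, is centred here. Its long side stands turned anticlockwise, seen from above, from the fixture's x by an unknown 0.25 to 1.65 rad. The plate is stiff (1 Nm): turn the drift to it.
- sleeve_center (a point): Centre of the white plastic sleeve: outside diameter 31 mm, 16 mm high, 40 g. Starts stuck upright in the bore, its top 16 to 20 mm below the plate's top. Sprung pads grip it: 7 to 15 N move it down. It falls free when the drift's tip is about 40 mm below the plate's top; push to 46 mm to be sure (the drift's shoulder meets the plate at 52 mm).
- drift_grip (a point): Flat-bladed drift, 0.25 kg: centre of its black handle, 26 x 20 mm (x, y), 54 mm high; grip across y. Below is a steel shoulder 44 x 26 x 8 mm, underside 35 mm below this point, then a steel blade 28 mm (x) by 9 mm (y), 52 mm long. z is up along the drift; half a turn about z changes nothing. Starts hanging by its shoulder in an end slot of the rack, x along the slot.
- drift_tip (a point): Centre of the end of the drift's blade, 87 mm below the handle's centre.
- rack: Aluminium tool rack, fixed, 170 x 60 mm (x, y), top face 75 mm above the table. Origin: centre of its underside, on the table. Three through slots 34 mm (x) by 15 mm (y), centred at x = -55, 0 and +55 mm, y = 0. A tool hung in it rests on its shoulder on the top face, so the drift's handle centre is then 110 mm above the table.
- punch: Round punch with a round handle 22 mm thick and 30 mm high, hanging in another end slot of the rack; origin at its shoulder's underside. Not needed.
- beaker: Glass beaker, 68 mm wide, 85 mm high, origin at the centre of its underside. Bystander.
- bottle: Amber bottle, 60 mm wide, 130 mm high, origin at the centre of its underside. Bystander.
Things that resemble listed ones, but are neither listed nor needed, are in the scene too. What is shaped like the fixture but pink or yellow is not meant.

How it is judged (in metres and radians):
On the way, in this order (a step that is already met when the one before it is completed fails the run):
1. the drift's blade has entered the block through the retainer plate's slot (horizontal distance between drift_tip and mouth below 0.008 m and z of drift_tip in the frame of fixture below 0.084 m), for 0.05 s.
2. the sleeve has been pushed out below the block while the drift is in the bore (z of sleeve_center in the frame of fixture below 0.04 m and z of drift_tip in the frame of fixture below 0.07 m and horizontal distance between drift_tip and mouth below 0.012 m), for 0.05 s.
At the end, for the whole second after the job is handed in: The sleeve lies at rest inside the catch tray (its centre less than 35 mm above the table), and the drift hangs released and at rest in one of the rack's slots, its handle centre 110 mm (within 4 mm) above the table and upright within 0.12 rad (z of sleeve_center in the frame of fixture below 0.035 m and x of sleeve_center in the frame of fixture between -0.07 and 0.07 m and y of sleeve_center in the frame of fixture between -0.06 and 0.06 m and z of drift_grip in the frame of rack between 0.106 and 0.114 m and z of drift_tip in the frame of rack below 0.03 m and x of drift_grip in the frame of rack between -0.075 and 0.075 m and y of drift_grip in the frame of rack between -0.02 and 0.02 m and angle between drift_grip's own z axis and vertical below 0.12 rad and linear speed of each of drift, sleeve below 0.03 m/s); the robot touches nothing.
It fails at once if the drift pressed on the bearing block or retainer plate with more than 35 N (contact force between drift and fixture above 35 N).
It fails at once if the punch moved more than 20 mm (distance of punch from where it was at the start of the episode above 0.02 m).
It fails at once if the beaker moved more than 20 mm (distance of beaker from where it was at the start of the episode above 0.02 m).
It fails at once if the bottle moved more than 20 mm (distance of bottle from where it was at the start of the episode above 0.02 m).
It also fails if it takes over 72 s, if anything falls off the work surface, if the arm or the gripper's body presses on something with over 40 N, if the wrist force passes 120 N, or if a joint passes its speed limit or range.

ROBOT

A 6-joint arm with a two-finger parallel gripper is mounted at the origin on the work surface. World frame = base frame: x ahead of the robot, y to its left, z up, the work surface at z = 0. Lengths are in mm, angles in rad, forces in N, time in s.
With the tool pointing down it reaches from about 350 to 925 mm from the base axis. Payload 6.4 kg.
Tool frame: the origin (TCP) lies on the centre line of the jaws, within the pads' length; the fingertips stand 14 mm ahead of it and the grasp point (between the pads) lies 5 mm behind it; z points along the fingers, y is the direction in which the jaws open and shut (so a half turn about z gives the same grasp; the last joint's range is limited). The gripper opens to 94 mm and grips with 3 to 60 N. Pads are 16 mm wide; open, the fingers measure 119 mm over their backs; the gripper's body (75 mm by 177 mm) begins 78 mm behind the grasp point.
Start: joints at [1.021, 0.245, 1.558, -0, 1.339, -0.174], TCP at [238.559, 604.652, 219.455] pointing down, gripper open.
Joint ranges: [-3.13, 3.13], [-1.02, 2.26], [0.13, 2.54], [-0.95, 4.09], [0.21, 2.88], [-2.74, 2.74]. Speed limits (rad/s): [2.57, 2.57, 3.14, 3.14, 3.14, 3.14].

INTERFACE

Orientations are given as a unit quaternion [x, y, z, w].
In Python, from cell import arm, vision, ticket gives the robot as it stands.
- The arm moves only by the tool drive_tool, never from a script. Its argument "motion" is a list that holds one entry, the list of rows, each a list of 7 numbers: the shift along the tool's x, y, z in cm, then the turn, a rotation vector about the tool's x, y, z in degrees, then the opening, from -1 (shut) to 1 (fully open), so that 0 is half open. A call has exactly 5 rows; each row shifts and turns the commanded pose from where the row before left it, along the tool's axes as they then stand; what a row does not reach is not made up. A row lasts 1/8 s, in which the tool goes at most 62.5 mm and 10.7 degrees, less where a joint would pass 70% of its speed; a pose out of reach is approached as far as the arm can. A call with a gripper value outside its range is refused whole. The fingers move at their own pace and stop on an object; the grip force is fixed at half the most. Time passes only in rows, so rows that do not move let the fingers close, or fill a call up. It gives the time, the measured TCP pose, the force and the opening at its end, in the units of the state.
- arm.get_state(): the state, without advancing time (a new reading comes with each control period).
- vision.get_image(name): name is "scene" or "top" or "wrist"; returns a dict with "frame" (384x512x3 uint8, red, green, blue), "depth" (384x512 float32, mm along the optical axis (not along the pixel's ray), 0 where there is no reading), "camera_matrix" (3x3 intrinsics, pixels), "dist" ([k1, k2, p1, p2, k3] as OpenCV has them; the pictures are not rectified), "origin" and "attitude" of the camera in the world; the wrist camera has in their place "hand_eye" (4x4, takes a point from camera to tool coordinates, whose origin is the TCP and whose axes are the flange's). Camera axes: x right, y down, z forward; pixel columns grow to the right and rows downward; lengths in mm; the calibration is good to about 2 mm. A picture is of the moment at which its call begins: read the wrist's pose just before it.
- ticket.hand_in(): hands the job in, once; it reports no verdict.
The state is a dict: "t": time; "qpos": joint angles; "joint_vel": joint speeds; "tau": joint torques, N m; "ee_pos": TCP position; "eef_rot": TCP orientation; "wrist_force": force on the tool from outside, world axes, zero at the start; "ft_torque": the same for the moment, N m; "gripper_width": finger opening in mm.
Only numpy, scipy, OpenCV 4.12 (cv2) and the standard library are available. Lean on these libraries where they do the work, as an engineer would, in place of code of your own. Each camera call takes 0.05 s, during which the arm holds its last target. There are 200 camera calls.

## Working session

There is one attempt and no reset: what is moved stays moved. The work goes in short steps, Python scripts to look and compute and a tool call to move; the robot and the scene stay as the last step left them, time stands still between calls to the robot, and variables do not carry over. Pictures are saved under pics/ and viewed, about 8 in all and at most 12, crops included, and the job is handed in when it is done.

Besides the shell and the picture viewer there is one more tool, called in YAML: its name, and indented under it one key for each argument. drive_tool: Moves the arm, as the interface text tells. Its arguments: {"type":"object","properties":{"motion":{"type":"array"}},"required":["motion"]}

```bash
ls; mkdir -p pics
cat > h.py <<'E'
import numpy as np, cv2
from scipy.spatial.transform import Rotation as R
from cell import arm, vision, ticket
def pose(im, st=None):
    if 'hand_eye' in im:
        T=np.eye(4);T[:3,:3]=R.from_quat(st['eef_rot']).as_matrix();T[:3,3]=st['ee_pos']
        return T@np.array(im['hand_eye'])
    A=np.array(im['attitude'],float);T=np.eye(4)
    T[:3,:3]=A if A.shape==(3,3) else R.from_quat(A).as_matrix()
    T[:3,3]=im['origin'];return T
def rays(im,T,uv):
    p=cv2.undistortPoints(np.array(uv,float).reshape(-1,1,2),np.array(im['camera_matrix'],float),np.array(im['dist'],float)).reshape(-1,2)
    return T[:3,3],np.c_[p,np.ones(len(p))]@T[:3,:3].T
def plane(im,T,uv,z):
    o,d=rays(im,T,uv);return o+d*((z-o[2])/d[:,2])[:,None]
def cloud(im,T):
    h,w=im['depth'].shape
    v,u=np.mgrid[:h,:w];o,d=rays(im,T,np.c_[u.ravel(),v.ravel()])
    P=o+d*im['depth'].reshape(-1,1);P[im['depth'].ravel()==0]=np.nan
    return P.reshape(h,w,3)
def snap(n,f=None):
    st=arm.get_state();im=vision.get_image(n);T=pose(im,st)
    if f:cv2.imwrite('pics/'+f,im['frame'][...,::-1])
    return st,im,T
E
python3 - <<'E'
from h import *
import pickle
out={}
for n in('top','scene'):
    st,im,T=snap(n);out[n]=(st,im,T)
    print(n,T.round(3).tolist(),np.array(im['camera_matrix']).round(1).tolist())
pickle.dump(out,open('a.pkl','wb'))
print(st)
cv2.imwrite('pics/1.png',cv2.resize(np.vstack([out[n][1]['frame'] for n in out]),None,fx=.78,fy=.78)[...,::-1])
E
```

```text
pics
top [[-0.011, -0.984, 0.18, 347.397], [-1.0, 0.014, 0.015, -55.159], [-0.017, -0.18, -0.984, 1030.578], [0.0, 0.0, 0.0, 1.0]] [[374.4, 0.0, 257.9], [0.0, 374.4, 191.7], [0.0, 0.0, 1.0]]
scene [[-0.735, 0.455, -0.503, 1139.083], [0.678, 0.504, -0.535, 583.678], [0.01, -0.734, -0.679, 864.977], [0.0, 0.0, 0.0, 1.0]] [[464.2, 0.0, 252.4], [0.0, 464.2, 192.0], [0.0, 0.0, 1.0]]
{'t': 0.05, 'qpos': array([ 1.02092363e+00,  2.45786470e-01,  1.55898876e+00, -3.23003294e-05,
        1.33869578e+00, -1.74089427e-01]), 'joint_vel': array([ 0.00047303,  0.00065081, -0.0027486 , -0.00044765, -0.00021504,
       -0.00159047]), 'tau': array([ 3.25991914e-04, -4.17263889e+01, -3.15818989e+01,  6.87987031e-02,
        3.09860485e-02, -5.70103521e-05]), 'ee_pos': array([238.24584707, 604.153826  , 218.37657064]), 'eef_rot': array([ 1.86784305e-01,  9.82400499e-01, -8.83879441e-04, -3.17892881e-04]), 'wrist_force': array([ 0.5851692 , -0.19986272,  0.640537  ]), 'ft_torque': array([ 0.0245916 ,  0.01796117, -0.02113909]), 'gripper_width': 94.10880878344807}
```

View pics/1.png

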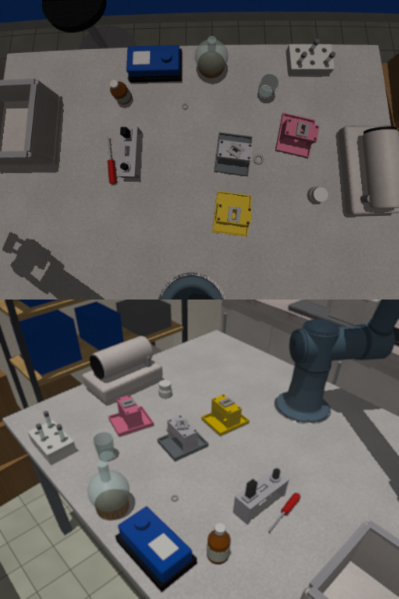

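Viewed: in the top view (upper half, scale 0.78) the rack is at (126,152) with black handles at (126,133) and (125,168). The red screwdriver is at (111,165). There are three fixture shapes: grey (235,153), pink (297,133) and yellow (233,213). By the description I choose grey; the drift should be the larger, square handle at (126,133). I'll check both in a close crop and measure.

Run:
```python
from h import *
import pickle
o=pickle.load(open('a.pkl','rb'))
st,im,T=o['top'];P=cloud(im,T)
st2,im2,T2=o['scene'];P2=cloud(im2,T2)
f=im['frame'];g=im2['frame']
a=cv2.resize(f[140:245,125:205],None,fx=5,fy=5,interpolation=2);b=cv2.resize(f[150:240,260:345],None,fx=4.6,fy=4.6,interpolation=2)
c=cv2.resize(g[200:290,280:400],None,fx=3.3,fy=3.3);d=cv2.resize(g[130:220,180:300],None,fx=3.3,fy=3.3)
A=np.zeros((600,800,3),np.uint8)
for k,(x,X,Y) in enumerate([(cv2.resize(a,(229,300)),0,0),(cv2.resize(b,(283,300)),400,0),(c[:300,:396],0,300),(d[:300,:396],400,300)]):
    A[Y:Y+x.shape[0],X:X+x.shape[1]]=x
cv2.imwrite('pics/2.png',A[...,::-1])
for nm,PP,box in (('top rack',P,(140,245,125,190)),('top fix',P,(160,230,265,335)),('sc rack',P2,(200,290,290,375)),('sc fix',P2,(130,210,195,275))):
    q=PP[box[0]:box[1],box[2]:box[3]].reshape(-1,3);q=q[np.isfinite(q[:,0])]
    print(nm,np.histogram(q[:,2],bins=np.arange(-10,170,10))[0])
    for lo,hi in ((66,82),(82,91),(90,100),(125,150)):
        s=q[(q[:,2]>lo)&(q[:,2]<hi)]
        if len(s)>8:
            r=cv2.minAreaRect(s[:,:2].astype(np.float32));print(lo,hi,len(s),s.mean(0).round(1),np.round(r[0],1),np.round(r[1],1),round(r[2],1))
```

```text
top rack [2007 2889  144  246   22    7   13   43 1059  132   29   37   58   20
   89    3    0]
66 82 1133 [513.3 205.2  75.5] [521.7 208.1] [ 62.3 169.9] 88.0
82 91 91 [533.9 203.8  84.5] [524.4 206.5] [ 28.5 148.1] 89.2
90 100 29 [534.  201.6  95.4] [523.4 207.1] [ 19.9 133.9] 88.9
125 150 99 [576.8 205.2 136.2] [577.  206.2] [26.  20.8] 3.0
top fix [ 896 2648  266   58    8    9   22   37   51  649  239    0    0    0
    0    0    0]
66 82 74 [ 503.7 -150.1   74.4] [ 511.7 -149.8] [109.7  43. ] 81.6
82 91 662 [ 517.4 -150.8   86.7] [ 518.5 -151.2] [110.3  56.6] 81.5
90 100 239 [ 518.3 -151.9   94.1] [ 517.2 -152.7] [106.1  53.5] 80.7
sc rack [2245 2955  215  230   91   84   83  124 1025  178   69   87   80   40
  113    2    0]
66 82 1156 [530.  214.6  74.9] [523.2 208.4] [ 62.6 173.3] 88.3
82 91 127 [552.1 211.7  85. ] [531.6 210.5] [137.7  33.3] 0.4
90 100 69 [539.  212.7  95.2] [529.3 209.5] [ 21.3 126.4] 87.4
125 150 134 [580.9 209.1 135. ] [578.8 207.6] [21.3 26.9] 86.7
sc fix [2510 2201  430  102   75   72  127  110  141  465  129    0    0    0
    0    0    0]
66 82 224 [ 521.6 -136.5   74.8] [ 443.3 -147.1] [117.7 221.9] 87.3
82 91 441 [ 521.6 -145.7   85.3] [ 444.8 -142. ] [114.6 210.7] 83.4
90 100 129 [ 520.8 -149.7   92.9] [ 519.7 -150.5] [50.1 37.6] 54.5
```

View pics/2.png

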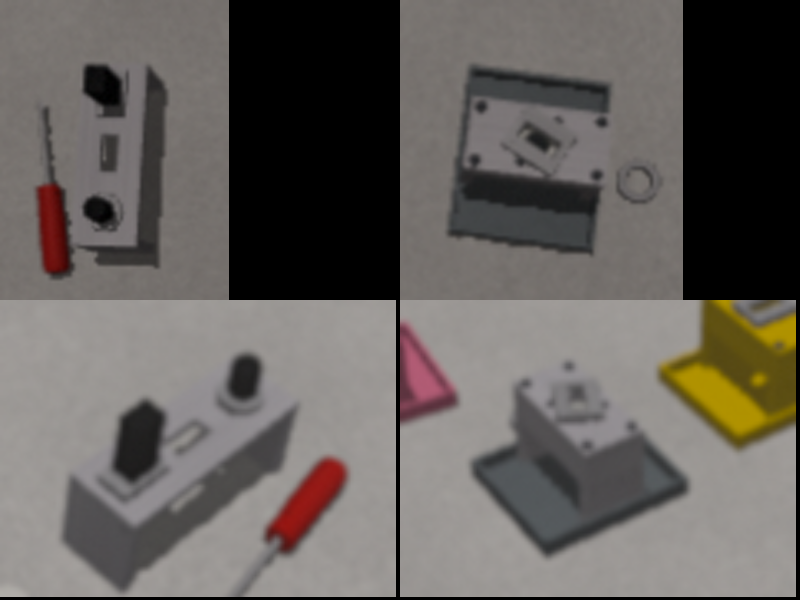

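Viewed: the drift (square handle, wide shoulder) is at about (100,85) in the top-left crop, and the round punch is at (98,210). The grey fixture shows its turned plate at (540,140). In world coordinates the drift is at about (577.5, 206.5), the rack yaw is about −2°, and the bore is at about (518,−151) with fixture yaw about −8.5°. Next I move above the drift.

drive_tool:
  motion:
    - [[-5.3, -2.8, 0, 0, 0, 0, 1], [-5.3, -2.8, 0, 0, 0, 0, 1], [-5.3, -2.8, 0, 0, 0, 0, 1], [-5.3, -2.8, 0, 0, 0, 0, 1], [-5.3, -2.8, 0, 0, 0, 0, 1]]

```text
t: 0.72
ee_pos: [434.4, 375.4, 219.1]
eef_rot: [0.187, 0.982, -0.0, -0.0]
wrist_force: [0.3, 0.2, -0.8]
gripper_width: 94.8
```

drive_tool:
  motion:
    - [[-4.9, -2.6, 0, 0, 0, 0, 1], [-4.9, -2.6, 0, 0, 0, 0, 1], [-4.9, -2.6, 0, 0, 0, 0, 1], [-4.9, -2.7, 0, 0, 0, -9.5, 1], [0, 0, 0, 0, 0, -10, 1]]

```text
t: 1.35
ee_pos: [579.2, 204.4, 218.8]
eef_rot: [0.017, 1.0, -0.0, -0.0]
wrist_force: [0.1, 1.0, -0.5]
gripper_width: 93.4
```

```bash
cat >> h.py <<'E'
def info(st):
    M=R.from_quat(st['eef_rot']).as_matrix()
    print('t',round(st['t'],2),'p',st['ee_pos'].round(1),'xdir',round(np.degrees(np.arctan2(M[1,0],M[0,0])),2),'ydir',round(np.degrees(np.arctan2(M[1,1],M[0,1])),2),'zax',M[:,2].round(3),'F',st['wrist_force'].round(1),'w',round(st['gripper_width'],1))
    return M
E
python3 - <<'E'
from h import *
st,im,T=snap('wrist','3.png');info(st)
print(np.array(im['hand_eye']).round(3).tolist(),np.array(im['camera_matrix']).round(1).tolist(),arm.get_state()['qpos'].round(2))
P=cloud(im,T).reshape(-1,3);P=P[np.isfinite(P[:,0])]
for lo,hi in ((70,80),(128,145)):
    s=P[(P[:,2]>lo)&(P[:,2]<hi)]
    if len(s)>8:
        r=cv2.minAreaRect(s[:,:2].astype(np.float32));print(lo,len(s),s.mean(0).round(1),r)
E
```

```text
t 1.35 p [579.2 204.4 218.8] xdir 178.01 ydir 88.01 zax [-0.001 -0.001 -1.   ] F [ 0.1  1.  -0.5] w 93.4
[[-0.002, -0.972, -0.236, 68.91], [1.0, -0.001, -0.001, -0.117], [0.001, -0.236, 0.972, -166.441], [0.0, 0.0, 0.0, 1.0]] [[272.8, 0.0, 262.8], [0.0, 272.8, 190.5], [0.0, 0.0, 1.0]] [ 0.16  0.16  1.65 -0.    1.33 -1.38]
70 6857 [521.1 230.4  76. ] ((591.1354370117188, 208.00518798828125), (311.1888427734375, 567.5299682617188), 17.390859603881836)
128 760 [610.7 216.  136. ] ((651.4717407226562, 226.01693725585938), (183.57025146484375, 24.77977752685547), 14.26302719116211)
```

View pics/3.png

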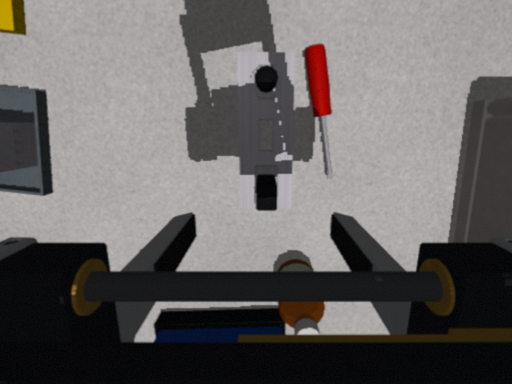

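Viewed: the drift handle is at (266,193), between the fingers and ahead of them, with the punch at (266,78). The bottle at (300,300) lies beyond. Next I measure the handle precisely.

Run:
```python
from h import *
st,im,T=snap('wrist');P=cloud(im,T)
for nm,(r0,r1,c0,c1),lo,hi in (('handle',(165,215,245,290),132,142),('rack',(50,215,235,296),70,80),('punch',(60,95,250,285),100,125)):
    s=P[r0:r1,c0:c1].reshape(-1,3);s=s[np.isfinite(s[:,0])];s=s[(s[:,2]>lo)&(s[:,2]<hi)]
    print(nm,len(s),s.mean(0).round(1),np.percentile(s,[1,99],axis=0).round(1).tolist(),cv2.minAreaRect(s[:,:2].astype(np.float32)))
# dark mask of top face rows
```

```text
handle 593 [576.1 206.8 137.7] [[564.0, 196.8, 133.3], [589.7, 217.0, 139.5]] ((576.9054565429688, 206.96017456054688), (19.929595947265625, 26.288278579711914), 87.90594482421875)
rack 6229 [512.9 209.2  76.1] [[437.8, 178.3, 74.3], [604.9, 239.7, 77.9]] ((522.0298461914062, 208.8041229248047), (60.15399932861328, 170.5692138671875), 87.9303207397461)
punch 449 [467.8 210.8 111.5] [[457.5, 200.5, 103.5], [477.6, 220.7, 113.7]] ((467.3644104003906, 210.75509643554688), (21.000276565551758, 21.052223205566406), 19.08942985534668)
```

drive_tool:
  motion:
    - [[0.24, 0.25, 2, 0, 0, 0, 1], [0, 0, 3, 0, 0, 0, 1], [0, 0, 3, 0, 0, 0, 1], [0, 0, 3, 0, 0, 0, 1], [0, 0, 0, 0, 0, 0, 1]]

```text
t: 2.08
ee_pos: [571.7, 210.5, 105.4]
eef_rot: [0.018, 1.0, -0.001, -0.004]
wrist_force: [0.2, -0.0, 0.6]
gripper_width: 94.3
```

drive_tool:
  motion:
    - [[0, 0, 0, 0, 0, 0, -1], [0, 0, 0, 0, 0, 0, -1], [0, 0, 0, 0, 0, 0, -1], [0, 0, 0, 0, 0, 0, -1], [0, 0, 0, 0, 0, 0, -1]]

```text
t: 2.7
ee_pos: [575.3, 210.1, 109.7]
eef_rot: [0.018, 1.0, 0.0, 0.0]
wrist_force: [0.1, -0.3, -0.6]
gripper_width: 47.4
```

drive_tool:
  motion:
    - [[0, 0, 0, 0, 0, 0, -1], [0, 0, 0, 0, 0, 0, -1], [0, 0, 0, 0, 0, 0, -1], [0, 0, 0, 0, 0, 0, -1], [0, 0, 0, 0, 0, 0, -1]]

```text
t: 3.32
ee_pos: [575.2, 209.9, 109.4]
eef_rot: [0.018, 1.0, -0.0, -0.0]
wrist_force: [-0.6, -1.8, -0.3]
gripper_width: 19.8
```

Run:
```python
from h import *
st,im,T=snap('wrist');info(st);st=arm.get_state();info(st)
```

```text
t 3.33 p [575.2 209.9 109.4] xdir 177.97 ydir 87.97 zax [-0. -0. -1.] F [-0.6 -1.8 -0.3] w 19.8
t 3.38 p [575.2 210.  109.4] xdir 177.96 ydir 87.96 zax [-0. -0. -1.] F [-0.7 -1.7 -0.1] w 19.6
```

drive_tool:
  motion:
    - [[0, 0, -2, 0, 0, 0, -1], [0, 0, -3, 0, 0, 0, -1], [0, 0, -3, 0, 0, 0, -1], [0, 0, -3, 0, 0, 0, -1], [0, 0, -1, 0, 0, 0, -1]]

```text
t: 4.0
ee_pos: [576.1, 210.7, 232.7]
eef_rot: [0.018, 1.0, 0.001, 0.002]
wrist_force: [0.3, 0.2, -2.6]
gripper_width: 19.7
```

drive_tool:
  motion:
    - [[0, -4, 0, 0, 0, 0, -1], [-0.6, -5, 0, 0, 0, 0, -1], [-0.6, -5, 0, 0, 0, 0, -1], [-0.6, -5, 0, 0, 0, 0, -1], [-0.6, -5, 0, 0, 0, 0, -1]]

```text
t: 4.62
ee_pos: [590.1, -31.8, 228.7]
eef_rot: [0.018, 1.0, 0.0, -0.001]
wrist_force: [0.4, -0.1, -1.8]
gripper_width: 19.8
```

drive_tool:
  motion:
    - [[-0.6, -5, 0, 0, 0, 0, -1], [0, -5, 0, 0, 0, 0, -1], [0, -2, 0, 0, 0, 0, -1], [0, 0, 0, 0, 0, 0, -1], [0, 0, 0, 0, 0, 0, -1]]

```text
t: 5.25
ee_pos: [592.3, -149.2, 229.1]
eef_rot: [0.017, 1.0, 0.0, -0.0]
wrist_force: [0.1, -0.4, -2.6]
gripper_width: 19.7
```

Run:
```python
from h import *
import pickle
st,im,T=snap('wrist','4.png');info(st);pickle.dump((st,im,T),open('w.pkl','wb'))
P=cloud(im,T);q=P.reshape(-1,3);q=q[np.isfinite(q[:,0])]
q=q[(abs(q[:,0]-518)<75)&(abs(q[:,1]+151)<75)]
for lo,hi in ((83,90.5),(91.5,99)):
    s=q[(q[:,2]>lo)&(q[:,2]<hi)];print(lo,len(s),s.mean(0).round(1),cv2.minAreaRect(s[:,:2].astype(np.float32)))
print(np.histogram(q[:,2],bins=np.arange(50,130,4)))
```

```text
t 5.25 p [ 592.3 -149.2  229.1] xdir 178.04 ydir 88.04 zax [-0.001  0.001 -1.   ] F [ 0.1 -0.4 -2.6] w 19.7
83 3735 [ 516.8 -152.    87.3] ((517.4519653320312, -151.88304138183594), (110.35134887695312, 56.12794494628906), 81.29965209960938)
91.5 1221 [ 517.1 -151.8   95.2] ((517.4447021484375, -151.77191162109375), (46.103782653808594, 37.956451416015625), 55.74898147583008)
(array([   1,    3,    3,    4,    8,    7,   89,   34,  191, 3529,   84,
       1159,    0,    0,    0,    0,    0,    0,    0]), array([ 50,  54,  58,  62,  66,  70,  74,  78,  82,  86,  90,  94,  98,
       102, 106, 110, 114, 118, 122, 126]))
```

View pics/4.png

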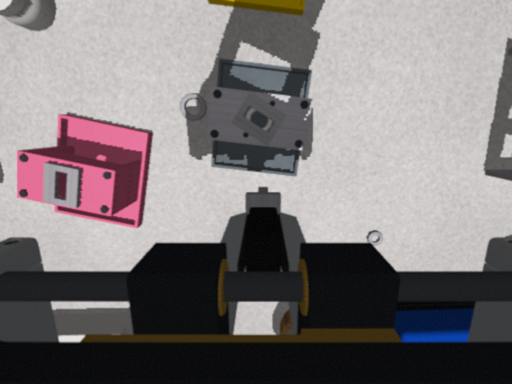

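Viewed: the grey fixture's plate is at (259,119), with its slot running from upper left to lower right. The drift hangs in the gripper with its shoulder at (263,200) and its blade end near (263,188). Next I measure the slot angle and the tip in the tool frame.

Run:
```python
from h import *
import pickle
st,im,T=pickle.load(open('w.pkl','rb'));P=cloud(im,T)
c=np.array([517.45,-151.8]);a=np.radians(55.7);Rm=np.array([[np.cos(a),np.sin(a)],[-np.sin(a),np.cos(a)]])
g=cv2.cvtColor(im['frame'],cv2.COLOR_RGB2GRAY)
# rays to plate top plane 94.5: dark pixels inside plate
v,u=np.mgrid[90:150,225:295];uv=np.c_[u.ravel(),v.ravel()]
Q=plane(im,T,uv,94.8)[:,:2];L=(Q-c)@Rm.T
ins=(abs(L[:,0])<20)&(abs(L[:,1])<16);gv=g[90:150,225:295].ravel()
th,_=cv2.threshold(gv[ins].reshape(-1,1),0,255,cv2.THRESH_OTSU)
D=np.zeros(gv.shape,np.uint8);D[ins&(gv<th)]=1;D=D.reshape(60,70)
n,lab,stt,_=cv2.connectedComponentsWithStats(D);k=1+np.argmax(stt[1:,4]);s=Q[lab.ravel()==k]
print('slot dark',th,len(s),s.mean(0),cv2.minAreaRect(s.astype(np.float32)))
z=P[90:150,225:295].reshape(-1,3);h=ins&(np.nan_to_num(z[:,2],nan=0)<90);s=Q[h];print('slot depth',len(s),s.mean(0),cv2.minAreaRect(s.astype(np.float32)))
M=np.array(im['hand_eye']);W=np.linalg.inv(T)
X=(P.reshape(-1,3)-T[:3,3])@T[:3,:3]@M[:3,:3].T+M[:3,3]
ok=np.isfinite(X[:,0])&(abs(X[:,0])<35)&(abs(X[:,1])<30)
for lo,hi in((18,24),(24,32),(32,50),(50,70),(70,95)):
    s=X[ok&(X[:,2]>lo)&(X[:,2]<hi)]
    if len(s):print(lo,len(s),np.percentile(s,[2,50,98],axis=0).round(1).tolist())
```

```text
slot dark 67.0 199 [ 517.80367848 -150.98297596] ((517.8014526367188, -151.11399841308594), (17.560461044311523, 13.058062553405762), 55.22376251220703)
slot depth 369 [ 517.52056595 -151.76580892] ((519.43212890625, -153.5498046875), (32.73191833496094, 18.081417083740234), 56.87529754638672)
18 69 [[9.4, -11.8, 18.1], [10.8, -0.1, 21.0], [18.8, 9.8, 23.9]]
24 583 [[6.3, -13.3, 24.2], [15.3, -0.9, 25.4], [20.0, 12.3, 30.9]]
32 1 [[19.5, 11.9, 32.1], [19.5, 11.9, 32.1], [19.5, 11.9, 32.1]]
50 16 [[11.7, -4.6, 65.1], [12.0, -1.4, 66.7], [12.2, 3.4, 69.9]]
70 34 [[11.6, -4.8, 70.9], [11.9, -0.1, 78.1], [12.2, 3.6, 82.3]]
```

drive_tool:
  motion:
    - [[3, -1, 0, 0, 0, 0, -1], [4, -2, 0, 0, 0, 0, -1], [2.8, -1.1, 0, 0, 0, 0, -1], [0, 0, 0, 0, 0, 10.2, -1], [0, 0, 0, 0, 0, 10.2, -1]]

```text
t: 5.92
ee_pos: [493.0, -186.9, 229.7]
eef_rot: [0.197, 0.98, 0.0, 0.0]
wrist_force: [-0.6, 0.3, -2.9]
gripper_width: 20.4
```

drive_tool:
  motion:
    - [[0, 0, 0, 0, 0, 10.2, -1], [0, 0, 0, 0, 0, 10.2, -1], [0, 0, 0, 0, 0, 10.2, -1], [0, 0, 0, 0, 0, 10.2, -1], [0, 0, 0, 0, 0, 10.2, -1]]

```text
t: 6.55
ee_pos: [493.3, -186.7, 229.6]
eef_rot: [0.599, 0.801, 0.0, 0.0]
wrist_force: [1.0, 0.5, -2.8]
gripper_width: 19.8
```

drive_tool:
  motion:
    - [[0, 0, 0, 0, 0, 10.2, -1], [0, 0, 0, 0, 0, 10.2, -1], [0, 0, 0, 0, 0, 10.2, -1], [0, 0, 0, 0, 0, 10.2, -1], [0, 0, 0, 0, 0, 10.2, -1]]

```text
t: 7.18
ee_pos: [493.3, -186.7, 229.6]
eef_rot: [0.886, 0.464, 0.0, -0.0]
wrist_force: [0.1, -0.2, -2.2]
gripper_width: 20.2
```

drive_tool:
  motion:
    - [[0, 0, 1, 0, 0, 0, -1], [0, 0, 1, 0, 0, 0, -1], [0, 0, 0, 0, 0, 0, -1], [0, 0, 0, 0, 0, 0, -1], [0, 0, 0, 0, 0, 0, -1]]

```text
t: 7.8
ee_pos: [493.2, -188.4, 209.8]
eef_rot: [0.885, 0.466, 0.0, 0.0]
wrist_force: [1.0, -0.0, -3.2]
gripper_width: 20.1
```

```bash
cat > m.py <<'E'
from h import *
def rel(name):
    st,im,T=snap('wrist',name);info(st);print('q',st['qpos'].round(2))
    P=cloud(im,T);M=np.array(im['hand_eye'])
    Xg=(P-T[:3,3])@T[:3,:3]@M[:3,:3].T+M[:3,3];X=Xg.reshape(-1,3);p=P.reshape(-1,3)
    s=X[(p[:,2]>91.5)&(p[:,2]<99)&(abs(p[:,0]-518)<35)&(abs(p[:,1]+151)<35)]
    r=cv2.minAreaRect(s[:,:2].astype(np.float32));print('plate in tool',len(s),s.mean(0).round(2),np.round(r[0],2),np.round(r[1],1),round(r[2],2))
    ok=np.isfinite(X[:,0])&(abs(X[:,0])<30)&(abs(X[:,1])<30)
    for lo,hi in((18,24),(24,32),(50,70),(70,84)):
        s=X[ok&(X[:,2]>lo)&(X[:,2]<hi)]
        if len(s):print(lo,len(s),np.percentile(s,[2,50,98],axis=0).round(1).tolist())
    # slot hole pixels on plate plane, in the tool frame
    g=cv2.cvtColor(im['frame'],cv2.COLOR_RGB2GRAY);h,w=g.shape;v,u=np.mgrid[:h,:w]
    Q=plane(im,T,np.c_[u.ravel(),v.ravel()],94.8);L=(Q-st['ee_pos'])@R.from_quat(st['eef_rot']).as_matrix()
    a=np.radians(r[2]);d=(L[:,:2]-r[0])@np.array([[np.cos(a),-np.sin(a)],[np.sin(a),np.cos(a)]])
    hw=np.array(r[1])/2-2.5
    ins=(abs(d[:,0])<hw[0])&(abs(d[:,1])<hw[1]);hole=ins&~(p[:,2]>91)
    s=L[hole];
    if len(s)>10:print('slot in tool',len(s),s.mean(0).round(2),cv2.minAreaRect(s[:,:2].astype(np.float32)))
    return st,im,T
E
python3 - <<'E'
from m import *
rel('5.png')
E
```

```text
t 7.8 p [ 493.2 -188.4  209.8] xdir 55.58 ydir -34.42 zax [ 0.001 -0.    -1.   ] F [ 1.  -0.  -3.2] w 20.1
q [-0.58 -0.03  1.88  0.    1.3   0.02]
plate in tool 1270 [ 44.61  -1.42 114.65] [44.   -1.29] [45.7 37.5] 0.07
18 70 [[8.8, -10.5, 18.2], [9.7, -0.7, 21.6], [16.9, 10.2, 24.0]]
24 575 [[5.1, -13.5, 24.2], [14.1, -1.1, 25.3], [18.8, 12.1, 30.7]]
50 16 [[10.5, -4.8, 65.9], [10.7, -0.8, 66.7], [10.8, 2.9, 70.0]]
70 34 [[10.3, -4.9, 70.2], [10.7, -0.8, 77.4], [10.9, 3.4, 82.7]]
slot in tool 405 [ 44.89  -1.29 115.02] ((44.758262634277344, -4.860612869262695), (30.402137756347656, 21.454599380493164), 0.09094628691673279)
```

View pics/5.png

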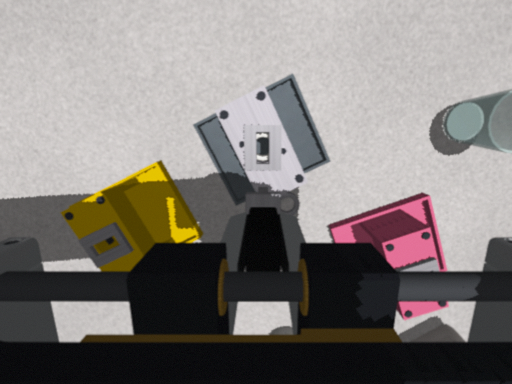

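Viewed: the plate is now square to the tool at (263,147), the white sleeve shows inside the slot, and the blade hangs below the jaws at about (263,195). I shift 47.5 mm along tool x, come down to just above the plate and look again.

drive_tool:
  motion:
    - [[2, -0.05, 0, 0, 0, 0, -1], [2, 0, 0, 0, 0, 0, -1], [0.75, 0, 1, 0, 0, 0, -1], [0, 0, 0.7, 0, 0, 0, -1], [0, 0, 0, 0, 0, 0, -1]]

```text
t: 8.48
ee_pos: [518.5, -148.8, 191.2]
eef_rot: [0.885, 0.466, -0.001, -0.001]
wrist_force: [0.0, 0.4, -2.4]
gripper_width: 19.8
```

drive_tool:
  motion:
    - [[0, 0, 0, 0, 0, 0, -1], [0, 0, 0, 0, 0, 0, -1], [0, 0, 0, 0, 0, 0, -1], [0, 0, 0, 0, 0, 0, -1], [0, 0, 0, 0, 0, 0, -1]]

```text
t: 9.1
ee_pos: [519.5, -148.7, 192.5]
eef_rot: [0.885, 0.466, 0.0, 0.0]
wrist_force: [0.1, -0.6, -2.9]
gripper_width: 20.0
```

Run:
```python
from m import *
st,im,T=rel(None)
f=im['frame'];cv2.imwrite('pics/6.png',cv2.resize(f[110:240,190:340],None,fx=4,fy=4,interpolation=2)[...,::-1])
```

```text
t 9.1 p [ 519.5 -148.7  192.5] xdir 55.57 ydir -34.43 zax [ 0. -0. -1.] F [ 0.1 -0.6 -2.9] w 20.0
q [-0.49  0.01  1.86 -0.    1.26  0.11]
plate in tool 599 [ 1.157e+01 -5.000e-02  9.739e+01] [ 1.2  -0.42] [37.8 37.9] 0.73
18 64 [[8.2, -12.1, 18.1], [9.7, -0.7, 21.4], [15.6, 8.7, 24.0]]
24 580 [[4.9, -13.5, 24.1], [14.1, -0.7, 25.4], [18.8, 12.1, 30.9]]
50 17 [[10.4, -4.8, 65.8], [10.7, -0.3, 66.8], [10.9, 3.2, 69.7]]
70 33 [[10.4, -4.9, 70.6], [10.6, -1.2, 77.4], [10.9, 3.4, 82.5]]
slot in tool 86 [ 8.54  0.22 97.73] ((3.8977580070495605, 2.032520294189453), (17.758222579956055, 38.08171081542969), 27.48822593688965)
```

View pics/6.png

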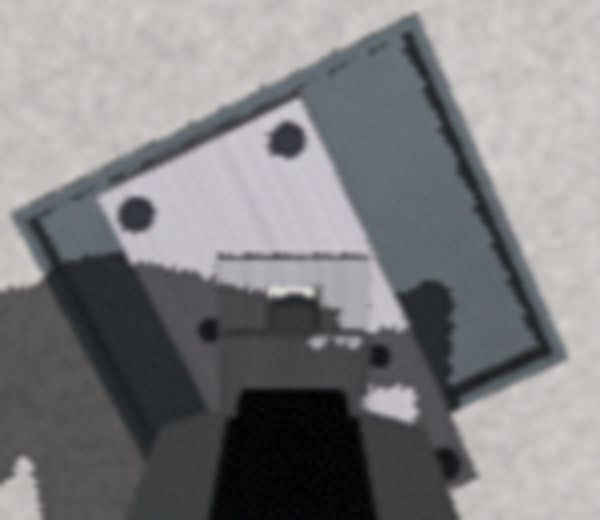

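Viewed: the blade end at (293,310) lies over the slot's far end at (293,290), centred between its sides. The residual is about +0.4 mm in both tool x and y. I come down slowly.

drive_tool:
  motion:
    - [[0.04, 0.03, 0.2, 0, 0, 0, -1], [0, 0, 0.3, 0, 0, 0, -1], [0, 0, 0.3, 0, 0, 0, -1], [0, 0, 0, 0, 0, 0, -1], [0, 0, 0, 0, 0, 0, -1]]

```text
t: 9.78
ee_pos: [519.9, -148.6, 184.5]
eef_rot: [0.885, 0.466, -0.0, 0.0]
wrist_force: [0.0, 1.1, -3.6]
gripper_width: 19.9
```

drive_tool:
  motion:
    - [[0, 0, 0.05, 0, 0, 0, -1], [0, 0, 0.05, 0, 0, 0, -1], [0, 0, 0.05, 0, 0, 0, -1], [0, 0, 0.05, 0, 0, 0, -1], [0, 0, 0, 0, 0, 0, -1]]

```text
t: 10.4
ee_pos: [519.9, -148.6, 182.4]
eef_rot: [0.885, 0.466, -0.0, -0.0]
wrist_force: [0.1, 0.6, -2.6]
gripper_width: 20.0
```

Run:
```python
from h import *
st=arm.get_state();info(st);print(st['ft_torque'])
```

```text
t 10.4 p [ 519.9 -148.6  182.4] xdir 55.57 ydir -34.43 zax [-0.  0. -1.] F [ 0.1  0.6 -2.6] w 20.0
[-0.07724681  0.08116352  0.04071133]
```

drive_tool:
  motion:
    - [[0, 0, 0.05, 0, 0, 0, -1], [0, 0, 0.05, 0, 0, 0, -1], [0, 0, 0.05, 0, 0, 0, -1], [0, 0, 0.05, 0, 0, 0, -1], [0, 0, 0, 0, 0, 0, -1]]

```text
t: 11.02
ee_pos: [519.9, -148.5, 180.4]
eef_rot: [0.885, 0.466, -0.0, -0.0]
wrist_force: [-0.1, -0.3, -2.5]
gripper_width: 19.8
```

drive_tool:
  motion:
    - [[0, 0, 0.05, 0, 0, 0, -1], [0, 0, 0.05, 0, 0, 0, -1], [0, 0, 0.05, 0, 0, 0, -1], [0, 0, 0.05, 0, 0, 0, -1], [0, 0, 0, 0, 0, 0, -1]]

```text
t: 11.65
ee_pos: [519.9, -148.6, 178.4]
eef_rot: [0.885, 0.466, -0.0, -0.0]
wrist_force: [0.4, -0.1, -2.3]
gripper_width: 19.7
```

drive_tool:
  motion:
    - [[0, 0, 0.05, 0, 0, 0, -1], [0, 0, 0.05, 0, 0, 0, -1], [0, 0, 0.05, 0, 0, 0, -1], [0, 0, 0.05, 0, 0, 0, -1], [0, 0, 0, 0, 0, 0, -1]]

```text
t: 12.28
ee_pos: [519.9, -148.6, 176.4]
eef_rot: [0.885, 0.466, -0.0, -0.0]
wrist_force: [0.2, 0.2, -2.2]
gripper_width: 20.0
```

drive_tool:
  motion:
    - [[0, 0, 0.06, 0, 0, 0, -1], [0, 0, 0.06, 0, 0, 0, -1], [0, 0, 0.06, 0, 0, 0, -1], [0, 0, 0.06, 0, 0, 0, -1], [0, 0, 0, 0, 0, 0, -1]]

```text
t: 12.9
ee_pos: [519.9, -148.6, 174.0]
eef_rot: [0.885, 0.466, -0.0, -0.0]
wrist_force: [0.5, -0.5, -3.3]
gripper_width: 19.7
```

drive_tool:
  motion:
    - [[0, 0, 0.1, 0, 0, 0, -1], [0, 0, 0.1, 0, 0, 0, -1], [0, 0, 0.1, 0, 0, 0, -1], [0, 0, 0.1, 0, 0, 0, -1], [0, 0, 0, 0, 0, 0, -1]]

```text
t: 13.52
ee_pos: [519.8, -148.6, 169.9]
eef_rot: [0.885, 0.466, -0.0, -0.0]
wrist_force: [0.1, 0.5, -2.7]
gripper_width: 19.8
```

drive_tool:
  motion:
    - [[0, 0, 0.1, 0, 0, 0, -1], [0, 0, 0.1, 0, 0, 0, -1], [0, 0, 0.1, 0, 0, 0, -1], [0, 0, 0.1, 0, 0, 0, -1], [0, 0, 0.1, 0, 0, 0, -1]]

```text
t: 14.15
ee_pos: [519.9, -148.6, 165.0]
eef_rot: [0.885, 0.466, -0.0, 0.0]
wrist_force: [-0.4, 0.3, -3.2]
gripper_width: 19.8
```

drive_tool:
  motion:
    - [[0, 0, 0.1, 0, 0, 0, -1], [0, 0, 0.1, 0, 0, 0, -1], [0, 0, 0.1, 0, 0, 0, -1], [0, 0, 0.1, 0, 0, 0, -1], [0, 0, 0.1, 0, 0, 0, -1]]

```text
t: 14.78
ee_pos: [520.4, -148.8, 161.8]
eef_rot: [0.885, 0.466, 0.0, 0.0]
wrist_force: [-3.6, 1.4, 6.8]
gripper_width: 20.0
```

drive_tool:
  motion:
    - [[0, 0, 0.08, 0, 0, 0, -1], [0, 0, 0.08, 0, 0, 0, -1], [0, 0, 0.08, 0, 0, 0, -1], [0, 0, 0.08, 0, 0, 0, -1], [0, 0, 0.08, 0, 0, 0, -1]]

```text
t: 15.4
ee_pos: [520.4, -149.0, 157.9]
eef_rot: [0.885, 0.466, 0.0, 0.001]
wrist_force: [-2.4, 0.5, 7.7]
gripper_width: 19.9
```

drive_tool:
  motion:
    - [[0, 0, 0.12, 0, 0, 0, -1], [0, 0, 0.12, 0, 0, 0, -1], [0, 0, 0.12, 0, 0, 0, -1], [0, 0, 0.12, 0, 0, 0, -1], [0, 0, 0.12, 0, 0, 0, -1]]

```text
t: 16.02
ee_pos: [520.4, -149.1, 151.9]
eef_rot: [0.885, 0.466, -0.0, 0.001]
wrist_force: [-2.8, 0.5, 6.9]
gripper_width: 19.6
```

drive_tool:
  motion:
    - [[0, 0, 0.12, 0, 0, 0, -1], [0, 0, 0.12, 0, 0, 0, -1], [0, 0, 0.12, 0, 0, 0, -1], [0, 0, 0.12, 0, 0, 0, -1], [0, 0, 0.12, 0, 0, 0, -1]]

```text
t: 16.65
ee_pos: [520.3, -149.1, 145.8]
eef_rot: [0.885, 0.466, -0.0, 0.001]
wrist_force: [-2.9, 0.4, 6.4]
gripper_width: 19.7
```

drive_tool:
  motion:
    - [[0, 0, 0.12, 0, 0, 0, -1], [0, 0, 0.12, 0, 0, 0, -1], [0, 0, 0.12, 0, 0, 0, -1], [0, 0, 0.12, 0, 0, 0, -1], [0, 0, 0.12, 0, 0, 0, -1]]

```text
t: 17.27
ee_pos: [519.8, -148.5, 137.6]
eef_rot: [0.885, 0.466, 0.0, -0.0]
wrist_force: [-0.2, -0.2, -3.0]
gripper_width: 19.3
```

drive_tool:
  motion:
    - [[0, 0, 0.1, 0, 0, 0, -1], [0, 0, 0.1, 0, 0, 0, -1], [0, 0, 0.1, 0, 0, 0, -1], [0, 0, 0.1, 0, 0, 0, -1], [0, 0, 0.1, 0, 0, 0, -1]]

```text
t: 17.9
ee_pos: [519.9, -148.6, 133.0]
eef_rot: [0.885, 0.466, 0.0, 0.0]
wrist_force: [-0.7, 0.8, -3.0]
gripper_width: 20.1
```

Run:
```python
from m import *
st,im,T=snap('wrist');info(st)
P=cloud(im,T);M=np.array(im['hand_eye']);X=((P-T[:3,3])@T[:3,:3]@M[:3,:3].T+M[:3,3]).reshape(-1,3)
ok=np.isfinite(X[:,0])&(abs(X[:,0])<30)&(abs(X[:,1])<30)
for lo,hi in((18,24),(24,30)):
    s=X[ok&(X[:,2]>lo)&(X[:,2]<hi)];print(lo,len(s),np.percentile(s,[2,50,98],axis=0).round(1).tolist())
st,im,T=snap('scene');f=im['frame']
w=arm.get_state()
cv2.imwrite('pics/7.png',cv2.resize(f[120:220,170:300],None,fx=4,fy=4,interpolation=2)[...,::-1])
```

```text
t 17.9 p [ 519.9 -148.6  133. ] xdir 55.57 ydir -34.43 zax [ 0. -0. -1.] F [-0.7  0.8 -3. ] w 20.1
18 65 [[8.4, -10.5, 18.9], [9.7, -1.1, 21.5], [15.6, 9.0, 24.0]]
24 551 [[5.1, -13.5, 24.2], [14.0, -0.4, 25.4], [18.8, 12.1, 28.0]]
```

View pics/7.png

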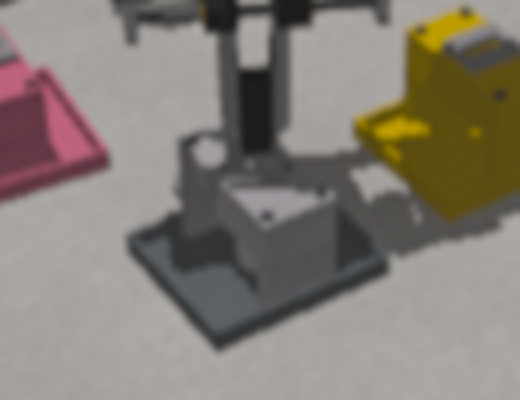

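Viewed: the blade is deep in the block and the fixture is intact. The force had been about 10 N and fell to zero at the expected depth, and the drift did not slip in the grip. The sleeve is hidden behind the block. I pull straight up, turn back and return to the rack.

drive_tool:
  motion:
    - [[0, 0, -1.5, 0, 0, 0, -1], [0, 0, -2, 0, 0, 0, -1], [0, 0, -2.5, 0, 0, 0, -1], [0, 0, -3, 0, 0, 0, -1], [0, 0, -2.7, 0, 0, 0, -1]]

```text
t: 18.62
ee_pos: [520.2, -148.7, 252.6]
eef_rot: [0.885, 0.466, 0.001, 0.001]
wrist_force: [0.8, -0.2, -2.6]
gripper_width: 19.5
```

drive_tool:
  motion:
    - [[0, 0, 0, 0, 0, 0, -1], [0, 0, 0, 0, 0, 0, -1], [0, 0, 0, 0, 0, -10.2, -1], [0, 0, 0, 0, 0, -10.2, -1], [0, 0, 0, 0, 0, -10.2, -1]]

```text
t: 19.25
ee_pos: [519.0, -148.1, 248.1]
eef_rot: [0.728, 0.685, -0.001, -0.002]
wrist_force: [-0.9, 0.4, -2.7]
gripper_width: 19.9
```

drive_tool:
  motion:
    - [[0, 0, 0, 0, 0, -10.2, -1], [0, 0, 0, 0, 0, -10.2, -1], [0, 0, 0, 0, 0, -10.2, -1], [0, 0, 0, 0, 0, -10.2, -1], [0, 0, 0, 0, 0, -10.2, -1]]

```text
t: 19.88
ee_pos: [519.1, -148.2, 248.0]
eef_rot: [0.362, 0.932, 0.0, -0.002]
wrist_force: [-0.1, 0.1, -1.7]
gripper_width: 19.9
```

drive_tool:
  motion:
    - [[0, 0, 0, 0, 0, -10.2, -1], [0, 0, 0, 0, 0, -10.2, -1], [0, 0, 0, 0, 0, -10.2, -1], [0, 0, 0, 0, 0, -10.2, -1], [0, 0, 0, 0, 0, 0, -1]]

```text
t: 20.5
ee_pos: [519.2, -148.2, 248.4]
eef_rot: [0.019, 1.0, 0.001, -0.001]
wrist_force: [-0.5, -0.2, -2.2]
gripper_width: 19.7
```

drive_tool:
  motion:
    - [[-1, 4, 0, 0, 0, 0, -1], [-1.3, 5, 0, 0, 0, 0, -1], [-1.3, 5.4, 0, 0, 0, 0, -1], [-1.3, 5.4, 0, 0, 0, 0, -1], [-1.3, 5.4, 0, 0, 0, 0, -1]]

```text
t: 21.12
ee_pos: [590.7, 102.8, 249.1]
eef_rot: [0.019, 1.0, -0.0, -0.001]
wrist_force: [0.1, -1.0, -3.1]
gripper_width: 20.0
```

drive_tool:
  motion:
    - [[-1.3, 5.4, 0, 0, 0, 0, -1], [-1.45, 5.3, 0, 0, 0, 0, -1], [0, 0, 0, 0, 0, 0, -1], [0, 0, 0, 0, 0, 0, -1], [0, 0, 0, 0, 0, 0, -1]]

```text
t: 21.75
ee_pos: [621.9, 205.8, 249.7]
eef_rot: [0.019, 1.0, -0.0, -0.0]
wrist_force: [0.1, -0.4, -2.5]
gripper_width: 19.9
```

Run:
```python
from h import *
st,im,T=snap('wrist');info(st);f1=im['frame']
P=cloud(im,T);M=np.array(im['hand_eye']);W=st['ee_pos'];Rm=R.from_quat(st['eef_rot']).as_matrix()
X=((P-W)@Rm).reshape(-1,3);p=P.reshape(-1,3)
ok=np.isfinite(X[:,0])&(abs(X[:,0])<30)&(abs(X[:,1])<30)
for lo,hi in((24,32),(50,70),(70,84)):
    s=X[ok&(X[:,2]>lo)&(X[:,2]<hi)];print(lo,len(s),np.percentile(s,[2,50,98],axis=0).round(1).tolist())
k=np.isfinite(p[:,0])&(p[:,2]>70)&(p[:,2]<80)&(abs(p[:,0]-522)<100)&(abs(p[:,1]-208)<45)
r=cv2.minAreaRect(X[k][:,:2].astype(np.float32));print('rack tool',k.sum(),r, 'world',cv2.minAreaRect(p[k][:,:2].astype(np.float32)))
# slot: pixels whose plane-75 point lies near expected slot & lower depth
h,w=im['depth'].shape;v,u=np.mgrid[:h,:w];Q=plane(im,T,np.c_[u.ravel(),v.ravel()],75.8)
L=(Q-W)@Rm
ins=(abs(Q[:,0]-577)<22)&(abs(Q[:,1]-207)<14)&~(p[:,2]>70)
s=L[ins];print('slot',len(s),s.mean(0).round(1),cv2.minAreaRect(s[:,:2].astype(np.float32)))
st,im,T=snap('scene');g=im['frame'];st,im,T=snap('top');t=im['frame']
cv2.imwrite('pics/8.png',np.hstack([f1[:300],np.vstack([cv2.resize(g[125:215,190:280],(286,150)),cv2.resize(t[160:230,265:335],(286,150))])])[...,::-1])
```

```text
t 21.75 p [621.9 205.8 249.7] xdir 177.83 ydir 87.83 zax [-0.001 -0.    -1.   ] F [ 0.1 -0.4 -2.5] w 19.9
24 576 [[6.3, -13.3, 24.2], [15.3, -0.5, 25.5], [20.0, 12.3, 30.6]]
50 16 [[11.7, -4.6, 65.7], [11.9, -0.6, 67.2], [12.1, 3.1, 69.9]]
70 34 [[11.6, -4.8, 70.3], [11.9, -0.6, 77.7], [12.3, 3.6, 82.9]]
rack tool 6205 ((100.20268249511719, -0.7450294494628906), (60.125328063964844, 170.2289581298828), 89.88581085205078) world ((521.5606689453125, 208.80902099609375), (60.1251335144043, 170.228759765625), 87.94000244140625)
slot 325 [ 45.1  -0.7 173.9] ((43.166282653808594, -0.6853981018066406), (35.4383430480957, 13.715805053710938), 0.08554376661777496)
```

View pics/8.png

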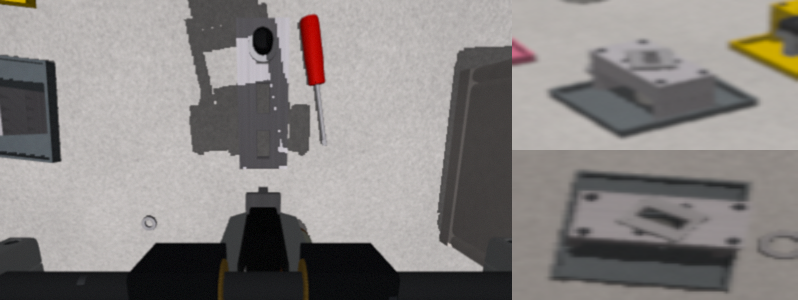

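Viewed: the slot is at (263,142), the blade at (263,192) and the punch at (263,40). The fixture crops show the slot now dark and the plate intact. The shift needed is 47 mm along tool x.

drive_tool:
  motion:
    - [[2, 0, 0, 0, 0, 0, -1], [2, 0, 0, 0, 0, 0, -1], [0.7, 0, 2, 0, 0, 0, -1], [0, 0, 3, 0, 0, 0, -1], [0, 0, 3, 0, 0, 0, -1]]

```text
t: 22.52
ee_pos: [574.8, 208.2, 168.0]
eef_rot: [0.018, 1.0, -0.0, -0.0]
wrist_force: [0.4, 0.5, -2.9]
gripper_width: 20.2
```

drive_tool:
  motion:
    - [[0, 0, 0, 0, 0, 0, -1], [0, 0, 0, 0, 0, 0, -1], [0, 0, 0.2, 0, 0, 0, -1], [0, 0, 0.2, 0, 0, 0, -1], [0, 0, 0.2, 0, 0, 0, -1]]

```text
t: 23.15
ee_pos: [575.3, 208.7, 164.4]
eef_rot: [0.018, 1.0, 0.0, 0.0]
wrist_force: [0.2, -0.4, -2.2]
gripper_width: 19.9
```

drive_tool:
  motion:
    - [[0, 0, 0.2, 0, 0, 0, -1], [0, 0, 0.2, 0, 0, 0, -1], [0, 0, 0.2, 0, 0, 0, -1], [0, 0, 0.2, 0, 0, 0, -1], [0, 0, 0, 0, 0, 0, -1]]

```text
t: 23.78
ee_pos: [575.0, 208.7, 155.8]
eef_rot: [0.018, 1.0, -0.0, -0.0]
wrist_force: [-1.6, 0.3, -3.3]
gripper_width: 19.9
```

drive_tool:
  motion:
    - [[0, 0, 0.4, 0, 0, 0, -1], [0, 0, 0.4, 0, 0, 0, -1], [0, 0, 0.4, 0, 0, 0, -1], [0, 0, 0.4, 0, 0, 0, -1], [0, 0, 0.4, 0, 0, 0, -1]]

```text
t: 24.4
ee_pos: [575.1, 208.7, 135.7]
eef_rot: [0.018, 1.0, -0.0, -0.0]
wrist_force: [0.3, -0.3, -2.5]
gripper_width: 19.7
```

drive_tool:
  motion:
    - [[0, 0, 0.5, 0, 0, 0, -1], [0, 0, 0.5, 0, 0, 0, -1], [0, 0, 0.5, 0, 0, 0, -1], [0, 0, 0.5, 0, 0, 0, -1], [0, 0, 0.2, 0, 0, 0, -1]]

```text
t: 25.02
ee_pos: [574.9, 208.6, 113.6]
eef_rot: [0.018, 1.0, -0.0, -0.0]
wrist_force: [0.3, 0.3, -2.4]
gripper_width: 19.8
```

drive_tool:
  motion:
    - [[0, 0, 0.1, 0, 0, 0, -1], [0, 0, 0.1, 0, 0, 0, -1], [0, 0, 0.1, 0, 0, 0, -1], [0, 0, 0.1, 0, 0, 0, -1], [0, 0, 0, 0, 0, 0, -1]]

```text
t: 25.65
ee_pos: [575.0, 208.7, 109.9]
eef_rot: [0.018, 1.0, -0.0, -0.0]
wrist_force: [-0.1, 0.1, -3.5]
gripper_width: 19.6
```

drive_tool:
  motion:
    - [[0, 0, 0.05, 0, 0, 0, -1], [0, 0, 0, 0, 0, 0, 0.3], [0, 0, 0, 0, 0, 0, 0.3], [0, 0, 0, 0, 0, 0, 0.3], [0, 0, 0, 0, 0, 0, 0.3]]

```text
t: 26.28
ee_pos: [575.3, 208.7, 109.8]
eef_rot: [0.018, 1.0, 0.0, 0.0]
wrist_force: [0.7, -0.6, 0.2]
gripper_width: 56.5
```

drive_tool:
  motion:
    - [[0, 0, -0.5, 0, 0, 0, 0.3], [0, 0, -2, 0, 0, 0, 0.3], [0, 0, -3, 0, 0, 0, 0.3], [0, 0, -4, 0, 0, 0, 0.3], [0, 0, -4.5, 0, 0, 0, 0.3]]

```text
t: 26.9
ee_pos: [575.0, 208.7, 252.1]
eef_rot: [0.018, 1.0, 0.0, 0.0]
wrist_force: [-0.3, -0.2, -0.3]
gripper_width: 61.5
```

drive_tool:
  motion:
    - [[-1, 0, 0, 0, 0, 0, 0.3], [-2, 0, 0, 0, 0, 0, 0.3], [-1, 0, 0, 0, 0, 0, 0.3], [0, 0, 0, 0, 0, 0, 0.3], [0, 0, 0, 0, 0, 0, 0.3]]

```text
t: 27.52
ee_pos: [614.6, 207.3, 249.1]
eef_rot: [0.018, 1.0, -0.0, -0.001]
wrist_force: [-0.3, -0.0, 0.5]
gripper_width: 61.4
```

Run:
```python
from h import *
st,im,T=snap('wrist');info(st);f1=im['frame'];P=cloud(im,T).reshape(-1,3)
def box(lo,hi,c,d):
    s=P[(P[:,2]>lo)&(P[:,2]<hi)&(abs(P[:,0]-c[0])<d)&(abs(P[:,1]-c[1])<d)]
    if len(s):print(lo,len(s),s.mean(0).round(1),cv2.minAreaRect(s[:,:2].astype(np.float32)))
box(132,145,(577,207),25);box(100,125,(467,211),20);box(70,80,(522,209),90)
st,im,T=snap('scene');g=im['frame'];P=cloud(im,T).reshape(-1,3);box(132,145,(577,207),25)
st,im,T=snap('top');t=im['frame']
s=np.vstack([cv2.resize(g[125:215,190:290],(320,288),interpolation=2),cv2.resize(t[160:230,265:335],(320,288),interpolation=2)])
cv2.imwrite('pics/9.png',np.hstack([np.vstack([cv2.resize(f1,(430,322)),cv2.resize(g[190:290,280:400],(430,254),interpolation=2)]),s])[...,::-1])
```

```text
t 27.52 p [614.6 207.3 249.1] xdir 177.98 ydir 87.98 zax [-0.001 -0.    -1.   ] F [-0.3 -0.   0.5] w 61.4
132 509 [576.6 208.  137.9] ((576.83837890625, 208.0088653564453), (19.605545043945312, 25.382335662841797), 87.9197006225586)
100 415 [468.4 210.7 111.1] ((467.41583251953125, 210.8245391845703), (20.87090301513672, 20.74059295654297), 44.38999938964844)
70 5620 [515.2 208.9  76.2] ((521.96533203125, 208.7901153564453), (60.174556732177734, 169.91441345214844), 87.97351837158203)
132 99 [579.8 209.1 136.9] ((578.4850463867188, 208.141845703125), (20.84206771850586, 26.73162078857422), 86.42687225341797)
```

View pics/9.png

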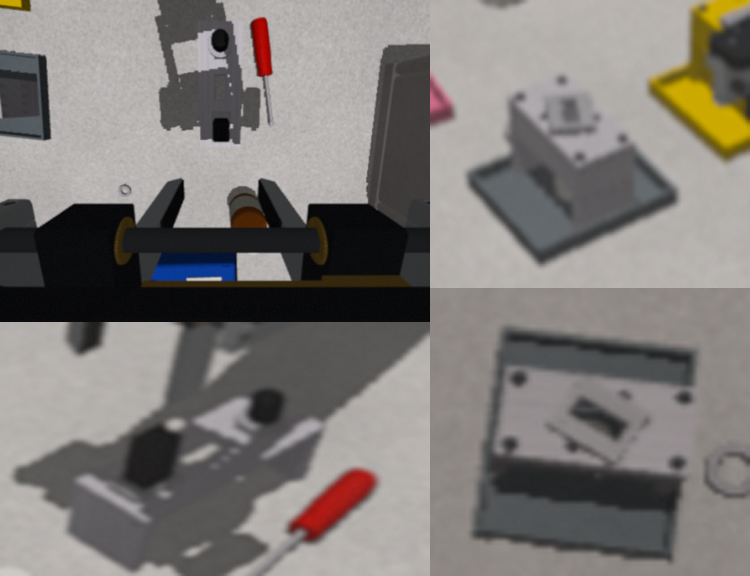

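Viewed: the drift hangs upright at (221,128) with the punch untouched, and its top is at 137.9 mm, the same as at the start. The fixture slot is dark, and something pale shows in the opening under the block at (567,190) in the crop. I check by depth that it is the sleeve.

Run:
```python
from h import *
a=np.radians(-8.7);c=np.array([517.5,-151.8,0]);Rf=np.array([[np.cos(a),-np.sin(a),0],[np.sin(a),np.cos(a),0],[0,0,1]])
for n in('scene','top'):
    st,im,T=snap(n);P=cloud(im,T).reshape(-1,3);F=(P-c)@Rf;col=im['frame'].reshape(-1,3)
    k=np.isfinite(F[:,0])&(abs(F[:,0])<32)&(abs(F[:,1])<34)&(F[:,2]<85)
    for lo,hi in((-5,6.5),(6.5,14),(14,24),(24,35),(35,50),(50,70),(70,84)):
        j=k&(F[:,2]>lo)&(F[:,2]<hi)
        if j.any():print(n,lo,j.sum(),np.percentile(F[j],[5,50,95],axis=0).round(0).tolist(),col[j].mean(0).round(0))
    if n=='scene':
        x=cv2.resize(im['frame'][145:210,200:270],None,fx=8,fy=8,interpolation=2);cv2.imwrite('pics/10.png',np.clip(x*1.5,0,255).astype(np.uint8)[...,::-1])
info(arm.get_state())
```

```text
scene -5 119 [[9.0, -33.0, 1.0], [21.0, -7.0, 3.0], [31.0, 27.0, 6.0]] [81. 84. 86.]
scene 6.5 15 [[10.0, -3.0, 7.0], [15.0, 11.0, 8.0], [26.0, 31.0, 13.0]] [91. 92. 92.]
scene 14 8 [[12.0, -6.0, 14.0], [13.0, 3.0, 16.0], [15.0, 9.0, 18.0]] [98. 96. 95.]
scene 35 8 [[28.0, -3.0, 46.0], [29.0, 14.0, 49.0], [30.0, 30.0, 50.0]] [84. 83. 84.]
scene 50 80 [[-4.0, -32.0, 52.0], [29.0, -4.0, 61.0], [31.0, 31.0, 70.0]] [96. 94. 96.]
scene 70 119 [[-21.0, -30.0, 72.0], [22.0, 3.0, 82.0], [30.0, 32.0, 84.0]] [126. 123. 126.]
top -5 116 [[-31.0, -30.0, 1.0], [-24.0, -3.0, 4.0], [22.0, 28.0, 6.0]] [42. 43. 44.]
top 6.5 26 [[-30.0, -23.0, 7.0], [-24.0, -2.0, 7.0], [19.0, 29.0, 9.0]] [40. 41. 42.]
top 14 12 [[6.0, -12.0, 17.0], [10.0, -5.0, 19.0], [13.0, 2.0, 23.0]] [84. 82. 80.]
top 50 42 [[-27.0, -31.0, 52.0], [-27.0, -1.0, 60.0], [16.0, 28.0, 69.0]] [58. 55. 56.]
top 70 37 [[-28.0, -29.0, 72.0], [-27.0, 4.0, 82.0], [13.0, 31.0, 84.0]] [108. 103. 104.]
t 27.77 p [614.8 207.4 249.7] xdir 177.98 ydir 87.98 zax [ 0.  0. -1.] F [ 0.3  0.3 -0. ] w 61.1
```

View pics/10.png

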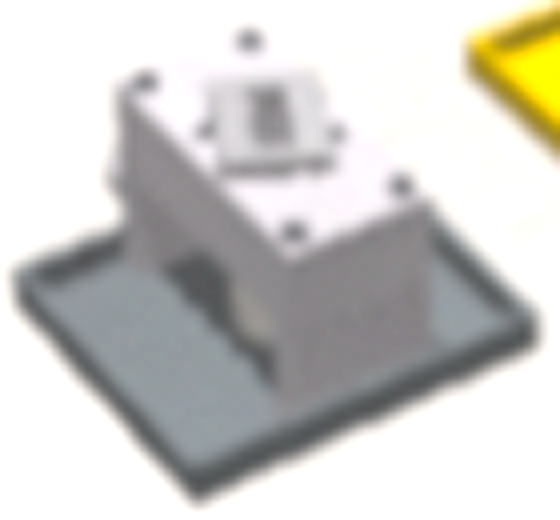

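Viewed: the pale sleeve stands on the tray floor in the opening under the block, at about (250,325). Depth gives its side at z = 7–18 mm and its top at about 19–20 mm, near the bore axis. Handing in.

```bash
python3 -c "
from cell import ticket
print(ticket.hand_in())"
```

```text
the job is handed in; nothing more can be done
None
```

The job is done and handed in at about 28 s of the 72 s allowed; the hand-in gives no verdict.

- **Slot:** I measured the plate turned about 64° (1.12 rad) from the fixture's x. The blade went through the slot with no contact force I could read.
- **Sleeve:** it moved at about 10 N and came free where expected, and I pushed to about 47 mm below the plate's top. Depth readings put its top about 20 mm above the table, near the bore axis, so it rests on the tray floor.
- **Drift:** it hangs released in its original end slot. Its top is at 137.9 mm, against 137.7 mm at the start, which puts the handle centre at about 110 mm.
- **Bystanders:** the punch measured in the same place before and after. I did not re-measure the bottle and beaker, but the arm did not go near enough to touch them.
- **Disagreement:** the blade's offset in the gripper read 1.3 mm differently at the two wrist angles, within the 2 mm calibration. I got round it by measuring blade and slot together just before each insertion.

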